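# Change over the batteries in the sliding-door cabinet

## Task

Change over the batteries: slide the cabinet door that covers the charging dock all the way back behind its neighbour, stand the charged pack (green band) from the dock in the yellow tray, and seat every flat pack (orange band) from the bench fully down over the two pegs of a base of its own. Then slide both cabinet doors fully shut; leave the other things on the bench where they are.

Things in the scene. Friction and masses are not known exactly. Their poses are not given: they have to be found in the camera images.
- cabinet: low blue charging cabinet, fixed, 170 mm (own x) by 520 mm (own y) by 106 mm tall, walls 10 mm; origin at the centre of its underside, x away from the robot, y towards its left end. Its top is closed by two clear sliding doors that bypass each other on a double track; inside are two bays, left (own y > 0) and right (own y < 0).
- dock: charging dock, fixed in the left or the right bay (differs from run to run; seen through the clear door; a tray of spares fills the other): plate 78 x 190 mm with three bases in a row along its y; origin at the centre of its underside, 6 mm above the bench, axes as the cabinet's. Its door fully back leaves the bay open 205 mm wide, 150 mm deep, centred on the dock within 3 mm.
- base0 (a point): base 0 of the dock: centre of its seating face, 18 mm above the bench; bases 64 mm apart along the dock's y. Two brass pegs 8 mm thick and 12 mm tall, with tapered tips, stand at y = +15 and -15 mm from here. A pack is seated when its underside lies on this face. Axes as the dock's.
- base1 (a point): base 1 of the dock: centre of its seating face, 18 mm above the bench; bases 64 mm apart along the dock's y. Two brass pegs 8 mm thick and 12 mm tall, with tapered tips, stand at y = +15 and -15 mm from here. A pack is seated when its underside lies on this face. Axes as the dock's.
- base2 (a point): base 2 of the dock: centre of its seating face, 18 mm above the bench; bases 64 mm apart along the dock's y. Two brass pegs 8 mm thick and 12 mm tall, with tapered tips, stand at y = +15 and -15 mm from here. A pack is seated when its underside lies on this face. Axes as the dock's.
- door_left (a joint): left clear-paned door in the top of the cabinet, on the upper track; 0 = fully shut against the cabinet's left end, grows to 0.205 m as it slides towards the right end, over its neighbour (along the cabinet's -y). It stays where it is left; it takes about 2 to 4 N to move. May start up to 12 mm ajar.
- door_right (a joint): right clear-paned door in the top of the cabinet, on the lower track; 0 = fully shut against the cabinet's right end, grows to 0.205 m as it slides towards the left end, under its neighbour (along the cabinet's +y). It stays where it is left; it takes about 2 to 4 N to move. May start up to 12 mm ajar.
- door_left_grip (a point): centre of the top edge of the left door's orange grip, an upright fin 12 mm thick along the cabinet's y, 60 mm long along its x, standing 34 mm above its door, 20 mm from the door's outer end. Fingers reaching up to 28 mm below this point clear all else. Moves with the door; axes as the cabinet's.
- door_right_grip (a point): centre of the top edge of the right door's orange grip, an upright fin 12 mm thick along the cabinet's y, 60 mm long along its x, standing 45 mm above its door, 20 mm from the door's outer end. Fingers reaching up to 28 mm below this point clear all else. Moves with the door; axes as the cabinet's.
- pack_a: flat battery pack, black with an orange band, 44 mm (own x) by 54 mm (own y) by 58 mm tall, 0.2 to 0.4 kg, upright on the bench at first; origin at the centre of its underside, z up. Two square 12 mm holes, 14 mm deep, in its underside at own y = +15 and -15 mm fit over a base's two pegs, either way round. Absent in some runs (None from the start).
- pack_b: flat battery pack, black with an orange band, 44 mm (own x) by 54 mm (own y) by 58 mm tall, 0.2 to 0.4 kg, upright on the bench at first; origin at the centre of its underside, z up. Two square 12 mm holes, 14 mm deep, in its underside at own y = +15 and -15 mm fit over a base's two pegs, either way round. Absent in some runs (None from the start).
- pack_c: flat battery pack, black with an orange band, 44 mm (own x) by 54 mm (own y) by 58 mm tall, 0.2 to 0.4 kg, upright on the bench at first; origin at the centre of its underside, z up. Two square 12 mm holes, 14 mm deep, in its underside at own y = +15 and -15 mm fit over a base's two pegs, either way round. Absent in some runs (None from the start).
- charged: the charged battery pack, black with a green band; same size, mass and holes as the flat ones; starts seated on a base of the dock, under the door; origin at the centre of its underside, z up.
- tray: yellow open tray fixed on the bench, 150 mm (own x) by 120 mm (own y) by 22 mm tall, walls and floor 5 mm; origin at the centre of its underside.
- tape: bystander, loose: roll of blue tape lying flat, 66 mm across, 24 mm tall; origin at the centre of its underside
- screw_jar: bystander, loose: small jar with yellow lid, 48 mm across, 60 mm tall; origin at the centre of its underside
- spray: bystander, loose: red spray can, 56 mm across, 170 mm tall; origin at the centre of its underside
- screwdriver: bystander, loose: screwdriver lying along its x axis
- wrench: bystander, loose: wrench lying along its x axis
- mug: bystander, loose: white mug, 80 mm across, 90 mm tall, its handle at its own +y; origin at the centre of its underside
- parts_box: bystander, loose: closed carton 100 x 70 x 45 mm; origin at the centre of its underside

How it is judged:
On the way, in this order (a step that is already met when the one before it is completed fails the run):
1. the door over the charging dock is slid all the way back (at least 185 of its 205 mm) (((y of dock in the frame of cabinet above 0 m and value of joint door_left above 0.185 m) or (not (y of dock in the frame of cabinet above 0 m) and value of joint door_right above 0.185 m))), for 0.2 s.
2. the charged pack stands in the tray and every flat pack is seated on a base of the dock (x of charged in the frame of tray between -0.06 and 0.06 m and y of charged in the frame of tray between -0.045 and 0.045 m and z of charged in the frame of tray below 0.012 m and angle between charged's own z axis and vertical below 0.1 rad and ((horizontal distance between pack_a and base0 below 0.006 m and z of pack_a in the frame of base0 between -0.003 and 0.004 m) or (horizontal distance between pack_a and base1 below 0.006 m and z of pack_a in the frame of base1 between -0.003 and 0.004 m) or (horizontal distance between pack_a and base2 below 0.006 m and z of pack_a in the frame of base2 between -0.003 and 0.004 m)) and angle between each of pack_a, pack_b, pack_c's own z axis and vertical below 0.06 rad and angle between the y axis of each of pack_a, pack_b, pack_c and the y axis of dock, either way round below 0.25 rad and ((horizontal distance between pack_b and base0 below 0.006 m and z of pack_b in the frame of base0 between -0.003 and 0.004 m) or (horizontal distance between pack_b and base1 below 0.006 m and z of pack_b in the frame of base1 between -0.003 and 0.004 m) or (horizontal distance between pack_b and base2 below 0.006 m and z of pack_b in the frame of base2 between -0.003 and 0.004 m)) and ((horizontal distance between pack_c and base0 below 0.006 m and z of pack_c in the frame of base0 between -0.003 and 0.004 m) or (horizontal distance between pack_c and base1 below 0.006 m and z of pack_c in the frame of base1 between -0.003 and 0.004 m) or (horizontal distance between pack_c and base2 below 0.006 m and z of pack_c in the frame of base2 between -0.003 and 0.004 m))), for 0.2 s.
3. both doors are shut again (within 10 mm) (value of joint each of door_left, door_right below 0.01 m), for 0.2 s.
At the end, for the whole second after the job is handed in: The charged pack stands upright on the floor of the tray; every flat pack present stands upright on a base of its own, within 6 mm of its centre sideways and 4 mm in height, at rest, and both doors are shut to within 10 mm (all of step 2 and all of step 3 and linear speed of each of pack_a, pack_b, pack_c, charged below 0.02 m/s); the robot touches nothing.
It fails at once if another thing on the bench is moved more than 6 cm (distance of any of tape, screw_jar, spray, screwdriver, wrench, mug, parts_box from where it was at the start of the episode above 0.06 m).
Of pack_a, pack_b, pack_c only 2 to 3 are there at a start; the rules pass over those that are not, and their reading is None.
At some moment in a run one of pack_a, pack_b, pack_c may be knocked a few centimetres aside while the robot is not near it.
It also fails if it takes over 210 s, if anything falls off the work surface, if the arm or the gripper's body presses on something with over 40 N, if the wrist force passes 120 N, or if a joint passes its speed limit or range.

## Robot

A 6-joint arm with a two-finger parallel gripper is mounted at the origin on the work surface. World frame = base frame: x ahead of the robot, y to its left, z up, the work surface at z = 0. Lengths are in m, angles in rad, forces in N, time in s.
With the tool pointing down it reaches from about 0.15 to 0.775 m from the base axis. Payload 6.1 kg.
Tool frame: the origin (TCP) lies at the very end of the fingers, on their centre line; the grasp point (between the pads) lies 19 mm behind it (ctrl.tcp_to_grasp is the distance from the TCP to the grasp point, in m); z points along the fingers, y is the line along which they close (so a half turn about z gives the same grasp; the last joint's range is limited). The gripper opens to 85 mm and grips with 20 to 120 N. Pads are 22 mm wide; open, the fingers measure 114 mm over their backs; the gripper's body (76 mm by 85 mm) begins 54 mm behind the grasp point. The pads swing forward as they close: fully open they stand 13 mm farther back than shut.
Start: joints at [-1.325, 0.126, -0.04, 1.405, 0, 1.571], TCP at [0.128, -0.509, 0.231] pointing down, gripper open.
Joint ranges: [-2.72, 2.72], [-0.95, 1.95], [-1.27, 1.35], [-1.78, 2.02], [-1.46, 1.47], [-3.14, 3.14]. Speed limits (rad/s): [2.39, 2.39, 3.01, 3.14, 3.14, 3.14].

## Interface

Orientations are given as a rotation vector (axis times angle).
In Python, from rig import ctrl gives the robot as it stands.
- The arm moves only by the shell command python3 -m handwheel 'ROWS' [FORCE]. ROWS is a JSON object of lists of equal length, an entry for each row: "gripper": the opening, from -1 (shut) to 1 (fully open); "xyz": the shift along the tool's x, y, z each as a share of 200 mm, from -1 to 1, a list of three; "rot": the turn, a rotation vector about the tool's x, y, z each as a share of 2 rad, from -1 to 1, a list of three. A call has 1 to 10 rows; each row is the pose to reach, as a shift and turn from the pose commanded when the call began, along the tool's axes at that moment; what a row does not reach only later rows make up. A row lasts 1/8 s, in which the tool goes at most 62.5 mm and 10.7 degrees, less where a joint would pass 70% of its speed; a pose out of reach is approached as far as the arm can. A call with a number of a shift or a turn outside -1 to 1 is refused whole. A call with a gripper value outside its range is refused whole. The fingers move at their own pace and stop on an object; FORCE is the grip in N (left out, the last holds). Time passes only in rows, so rows that repeat a pose let the fingers close. It gives the time, the measured TCP pose, the force, the opening and the grip force at its end, in the units of the state.
- ctrl.read_state(): the state, without advancing time (a new reading comes with each control period).
- ctrl.read_camera(name): name is "scene" or "side" or "wrist"; returns a dict with "pixels" (400x640x3 uint8, blue, green, red), "range_z" (400x640 float32, m along the optical axis (not along the pixel's ray), 0 where there is no reading), "mtx" (3x3 intrinsics, pixels), "camera_from_world" (4x4, takes a point from world to camera coordinates). Camera axes: x right, y up, looking along -z (the intrinsics and any distortion apply to the point x, -y, -z); pixel columns grow to the right and rows downward; lengths in m; the calibration is good to about 2 mm. The wrist camera is an equidistant fisheye: a pixel r from the principal point sees the ray r / f radians off the axis. A picture is of the moment at which its call begins.
- ctrl.close_job(): hands the job in; it is judged then, once.
The state is a dict: "time_s": time; "qpos": joint angles; "dq": joint speeds; "tau": joint torques, N m; "eef_pos": TCP position; "ee_rot": TCP orientation; "wrist_force": force on the tool from outside, world axes, zero at the start; "torque": the same for the moment, N m; "grip_width": opening from 0.0 (shut) to 1.0 (fully open); "gripper_force": force on a finger pad.
Only numpy, scipy, OpenCV 4.12 (cv2) and the standard library are available. Lean on these libraries where they do the work, as an engineer would, in place of code of your own. Each camera call takes 0.05 s, during which the arm holds its last target. There are 200 camera calls.

## Working session

There is one attempt and no reset: what is moved stays moved. The work goes in short steps, Python scripts to look and compute and a shell command to move; the robot and the scene stay as the last step left them, time stands still between calls to the robot, and variables do not carry over. Pictures are saved under pics/ and viewed, at most 14 in all, crops included, and the job is handed in when it is done.

```bash
ls; mkdir -p pics; cat > h.py <<'E'
import numpy as np, cv2
from scipy.spatial.transform import Rotation as R
from rig import ctrl
def cam(n):
    return ctrl.read_camera(n)
def world(d):
    """per-pixel world xyz for pinhole cameras"""
    K=d["mtx"];T=np.linalg.inv(d["camera_from_world"]);z=d["range_z"]
    v,u=np.mgrid[:z.shape[0],:z.shape[1]]
    P=np.stack([(u-K[0,2])/K[0,0]*z,-(v-K[1,2])/K[1,1]*z,-z],-1)
    return P@T[:3,:3].T+T[:3,3]
def st():
    s=ctrl.read_state();return s
E
python3 - <<'E'
from h import *
for n in("scene","side"):
    d=cam(n);cv2.imwrite(f"pics/{n}0.png",d["pixels"]);np.savez(f"{n}0.npz",**d);print(n,d["mtx"],d["camera_from_world"])
s=st();print(s)
E
```

```text
pics
scene [[378.31365655   0.         318.56448862]
 [  0.         378.31365655 200.38636797]
 [  0.           0.           1.        ]] [[ 0.84409679  0.53598199 -0.01496397 -0.45970129]
 [-0.328976    0.53972555  0.77490072  0.04488626]
 [ 0.42340927 -0.64916842  0.63190581 -1.64278771]
 [ 0.          0.          0.          1.        ]]
side [[379.08959131   0.         322.43822727]
 [  0.         379.08959131 206.10301613]
 [  0.           0.           1.        ]] [[-0.97854112 -0.20599045  0.00502132  0.51223153]
 [ 0.14997493 -0.69530995  0.70288804 -0.11118757]
 [-0.14129685  0.68855792  0.71128278 -1.283803  ]
 [ 0.          0.          0.          1.        ]]
{'time_s': 0.1, 'qpos': array([-1.32501385e+00,  1.26369673e-01, -4.05091519e-02,  1.40539034e+00,
       -4.30361651e-06,  1.57079945e+00]), 'dq': array([ 0.00098934,  0.00097644,  0.00380451,  0.00196893, -0.0018025 ,
       -0.00150999]), 'tau': array([-2.67036637e-05, -4.36902666e+01,  3.53606951e+01,  1.36806708e-02,
       -6.08795267e-05,  5.30060092e-06]), 'eef_pos': array([ 0.12765142, -0.50887215,  0.23057913]), 'ee_rot': array([-3.11645033e+00, -3.84919209e-01,  2.90175244e-04]), 'wrist_force': array([0.01294758, 0.40585741, 0.26069052]), 'torque': array([-0.00857862, -0.02929433,  0.02564537]), 'gripper_force': 0.0, 'grip_width': 1.00401546994943}
```

View pics/scene0.png

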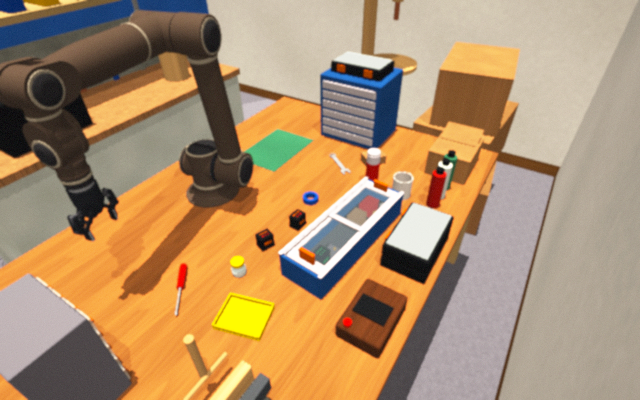

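View pics/side0.png

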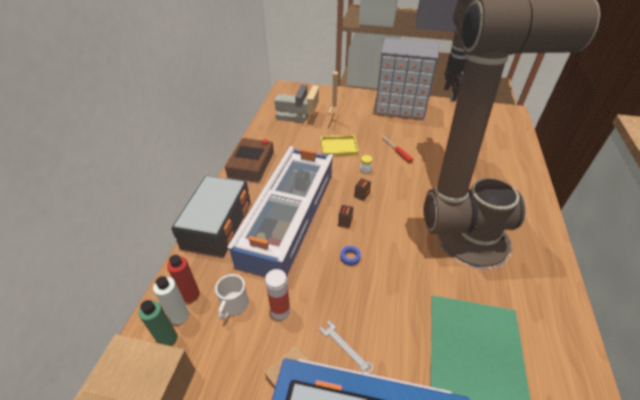

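The scene view shows two flat packs at (265,240) and (297,219), the tray at (244,316) and the cabinet around (345,235). In the side view the packs are at (362,189) and (346,215). I'll enlarge the cabinet and measure.

```bash
python3 - <<'E'
from h import *
a=dict(np.load("scene0.npz"));b=dict(np.load("side0.npz"))
c1=cv2.resize(a["pixels"][170:300,250:420],None,fx=3.0,fy=3.0,interpolation=cv2.INTER_CUBIC)[:,:]
c2=cv2.resize(b["pixels"][135:285,220:390],None,fx=3.0,fy=3.0,interpolation=cv2.INTER_CUBIC)
h=450;f=lambda c:cv2.resize(c,(400,int(c.shape[0]*400/c.shape[1])))
x,y=f(c1),f(c2);H=max(len(x),len(y));p=np.zeros((H,800,3),np.uint8);p[:len(x),:400]=x;p[:len(y),400:]=y
cv2.imwrite("pics/crop0.png",p)
for n,d in(("scene",a),("side",b)):
    W=world(d);hsv=cv2.cvtColor(d["pixels"],cv2.COLOR_BGR2HSV);Hh,S,V=cv2.split(hsv)
    reg=(abs(W[...,0]-.4)<.45)&(abs(W[...,1])<.75)&(W[...,2]>-.01)&(W[...,2]<.2)
    for c,m in(("orange",(Hh>4)&(Hh<16)&(S>180)&(V>110)&(W[...,2]>.02)),("yellow",(Hh>24)&(Hh<34)&(S>150)&(V>120)),("green",(Hh>40)&(Hh<85)&(S>80)&(W[...,2]>.01)),("blue",(Hh>100)&(Hh<125)&(S>150)&(W[...,2]>.0)),("dark",(V<60)&(W[...,2]>.045)&(W[...,2]<.07))):
        k,L,s,ce=cv2.connectedComponentsWithStats((m&reg&(d["range_z"]>0)).astype(np.uint8))
        for i in range(1,k):
            if s[i,4]>8:
                q=W[L==i];print(n,c,s[i,4],ce[i].round(),np.median(q,0).round(3),np.percentile(q,3,axis=0).round(3),np.percentile(q,97,axis=0).round(3))
E
```

```text
scene orange 9 [428. 155.] [0.733 0.596 0.096] [0.732 0.593 0.079] [0.735 0.603 0.113]
scene orange 9 [426. 164.] [0.733 0.597 0.048] [0.731 0.595 0.026] [0.734 0.603 0.066]
scene orange 13 [366. 169.] [0.546 0.374 0.087] [0.542 0.366 0.056] [0.554 0.38  0.107]
scene orange 12 [378. 168.] [0.593 0.394 0.093] [0.59  0.385 0.07 ] [0.595 0.406 0.112]
scene orange 36 [430. 186.] [0.819 0.383 0.095] [0.815 0.377 0.033] [0.823 0.39  0.15 ]
scene orange 85 [380. 184.] [0.66  0.252 0.123] [0.59  0.247 0.047] [0.691 0.392 0.136]
scene orange 33 [296. 212.] [0.434 0.017 0.057] [ 0.42  -0.005  0.052] [0.441 0.036 0.061]
scene orange 15 [404. 212.] [0.793 0.183 0.098] [0.79  0.165 0.089] [0.799 0.206 0.105]
scene orange 9 [289. 218.] [ 0.422 -0.015  0.048] [ 0.419 -0.017  0.027] [ 0.425 -0.004  0.057]
scene orange 33 [263. 232.] [ 0.395 -0.135  0.057] [ 0.381 -0.15   0.052] [ 0.406 -0.116  0.061]
scene orange 15 [388. 235.] [0.794 0.038 0.098] [0.79 0.03 0.09] [0.798 0.067 0.103]
scene orange 19 [267. 242.] [ 0.422 -0.148  0.033] [ 0.417 -0.158  0.025] [ 0.429 -0.136  0.038]
scene orange 124 [30
[... 1118 characters left out ...]
015  0.048] [ 0.062 -0.035  0.045] [0.072 0.008 0.054]
scene dark 55 [297. 218.] [ 0.457 -0.01   0.053] [ 0.429 -0.018  0.046] [0.464 0.026 0.059]
scene dark 62 [264. 238.] [ 0.416 -0.157  0.054] [ 0.39  -0.17   0.046] [ 0.428 -0.128  0.058]
scene dark 67 [389. 258.] [ 0.825 -0.01   0.05 ] [ 0.804 -0.014  0.046] [ 0.848 -0.003  0.069]
scene dark 174 [362. 304.] [ 0.837 -0.223  0.063] [ 0.824 -0.253  0.06 ] [ 0.848 -0.192  0.066]
side yellow 15 [342. 139.] [ 0.534 -0.468  0.004] [ 0.505 -0.476  0.002] [ 0.562 -0.46   0.007]
side green 112 [152. 313.] [0.825 0.553 0.158] [0.816 0.526 0.156] [0.846 0.564 0.162]
side dark 68 [213. 245.] [0.824 0.249 0.049] [0.796 0.234 0.045] [0.848 0.253 0.069]
```

View pics/crop0.png

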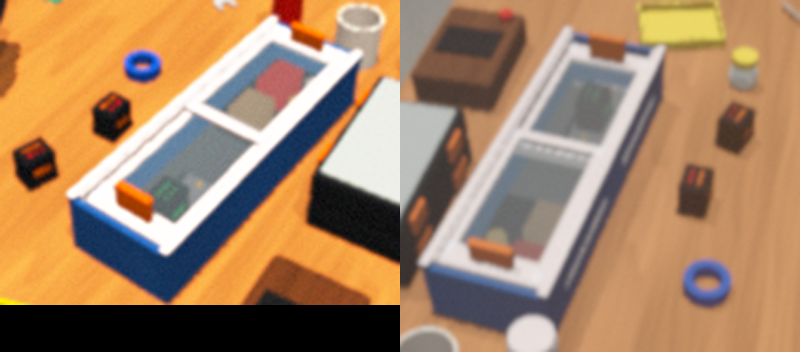

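Dock is in the right bay (charged pack near the right end, under the lower-track door), and I see only two flat packs. Next I fit the poses.

```bash
cat >> h.py <<'E'
def fworld(d):
    """world xyz for the fisheye wrist camera"""
    K=d["mtx"];T=np.linalg.inv(d["camera_from_world"]);z=d["range_z"]
    v,u=np.mgrid[:z.shape[0],:z.shape[1]]
    a=(u-K[0,2])/K[0,0];b=(v-K[1,2])/K[1,1];r=np.hypot(a,b)+1e-9
    t=np.tan(np.minimum(r,1.5))/r*z
    return np.stack([a*t,-b*t,-z],-1)@T[:3,:3].T+T[:3,3]
def rect(P):
    (c,s,a)=cv2.minAreaRect((P[:,:2]*1000).astype(np.float32));return np.round(c,1),np.round(s,1),round(a,1)
def go(x,y,z,yaw):
    """shares from the measured pose to a tool-down pose, tool x at yaw"""
    s=st();C=R.from_rotvec(s["ee_rot"]);T=R.from_euler("z",yaw)*R.from_euler("x",np.pi)
    d=C.inv().apply(np.array([x,y,z])-s["eef_pos"])/.2
    print("xyz",d.round(3),"rot",((C.inv()*T).as_rotvec()/2).round(3),"pos",s["eef_pos"].round(4),"t",s["time_s"])
E
python3 - <<'E'
from h import *
a=dict(np.load("scene0.npz"));W=world(a);hsv=cv2.cvtColor(a["pixels"],cv2.COLOR_BGR2HSV);V=hsv[...,2];S=hsv[...,1]
x,y,z=np.moveaxis(W,-1,0)
m=(z>.09)&(z<.112)&(x>.5)&(x<.77)&(y>-.3)&(y<.35);q=W[m]
k,L,s,ce=cv2.connectedComponentsWithStats(m.astype(np.uint8));i=1+s[1:,4].argmax();print("cab",rect(W[L==i]),s[i,4])
for c in((.434,.012),(.40,-.142)):
    m=(np.hypot(x-c[0],y-c[1])<.06)&(z>.054)&(z<.066);print("pack",m.sum(),rect(W[m]),W[m].mean(0))
    m=(np.hypot(x-c[0],y-c[1])<.06)&(z>.01)&(z<.066);print("  full",rect(W[m]))
m=(hsv[...,0]>22)&(hsv[...,0]<34)&(S>150)&(abs(x-.536)<.1)&(abs(y+.41)<.09);print("tray",rect(W[m]))
print(rect(W[m&(z>.015)]))
for n,c in(("R",(.628,-.195)),("L",(.66,.252))):
    m=(np.hypot(x-c[0],y-c[1])<.07)&(z>.108)&(z<.15)&(S>150);print(n,m.sum(),rect(W[m]),np.percentile(z[m],[50,90,97]))
go(.62,-.2,.23,-.0715)
E
```

```text
cab (array([641.6,  31.1]), array([524.5, 175.5]), 84.6) 3681
pack 94 (array([442.3,   9.5]), array([54.4, 42.8]), 83.9) [0.44226367 0.00813441 0.05674406]
  full (array([442.9,   9.5]), array([57.1, 47.1]), 88.5)
pack 112 (array([ 402.8, -140.7]), array([54.5, 46.7]), 71.4) [ 0.40322424 -0.14023251  0.05670543]
  full (array([ 402.4, -139.7]), array([55.9, 50.9]), 71.0)
tray (array([ 530.4, -405.9]), array([166.1, 140.4]), 16.2)
(array([ 539.8, -412.6]), array([151.8, 122.6]), 16.4)
R 133 (array([ 623.6, -190.8]), array([13.8, 55.7]), 84.6) [0.12969386 0.1362116  0.13738372]
L 94 (array([665.2, 254.9]), array([18.7, 57. ]), 84.8) [0.12734887 0.13494124 0.1368407 ]
xyz [ 2.764 -0.899  0.004] rot [-0.001  0.     0.159] pos [ 0.1277 -0.5089  0.2306] t 0.1
```

```bash
python3 -m handwheel '{"gripper":[0,0,0,0],"xyz":[[1,-0.3,0],[1,-0.3,0],[1,-0.3,0],[1,-0.3,0]],"rot":[[0,0,0.17],[0,0,0.17],[0,0,0.17],[0,0,0.17]]}' 40
python3 - <<'E'
from h import *
go(.624,-.191,.2,-.094)
E
```

```text
time_s: 0.6
eef_pos: [0.309, -0.4006, 0.2309]
ee_rot: [-3.137, 0.144, 0.0]
wrist_force: [0.5, -1.3, 1.0]
grip_width: 0.503
gripper_force: 0.0
xyz [ 1.472 -1.188  0.155] rot [-0.     0.     0.001] pos [ 0.309  -0.4006  0.2309] t 0.6
```

```bash
python3 -m handwheel '{"gripper":[0,0,0,0,0],"xyz":[[0.75,-0.6,0],[0.75,-0.6,0],[0.75,-0.6,0],[0.75,-0.6,0],[0.75,-0.6,0]],"rot":[[0,0,0],[0,0,0],[0,0,0],[0,0,0],[0,0,0]]}'
python3 -m handwheel '{"gripper":[0,0,0,0,0],"xyz":[[0.4,-0.5,0],[0.4,-0.5,0],[0.4,-0.5,0],[0.4,-0.5,0],[0.4,-0.5,0]],"rot":[[0,0,0],[0,0,0],[0,0,0],[0,0,0],[0,0,0]]}'
python3 - <<'E'
from h import *
d=cam("wrist");cv2.imwrite("pics/w1.png",d["pixels"]);np.savez("w1.npz",**d)
W=fworld(d);hsv=cv2.cvtColor(d["pixels"],cv2.COLOR_BGR2HSV);H,S,V=cv2.split(hsv);x,y,z=np.moveaxis(W,-1,0)
print(d["mtx"])
m=(H>3)&(H<18)&(S>170)&(z>.11)&(z<.15);k,L,s,ce=cv2.connectedComponentsWithStats(m.astype(np.uint8))
for i in range(1,k):
    if s[i,4]>60: print(s[i],rect(W[(L==i)&(z>.13)]) if (m&(L==i)&(z>.13)).any() else 0,np.percentile(z[L==i],[50,97]))
go(.624,-.191,.2,-.094)
E
```

```text
time_s: 1.23
eef_pos: [0.4677, -0.2966, 0.2307]
ee_rot: [-3.138, 0.146, 0.002]
wrist_force: [0.2, 0.7, 0.3]
grip_width: 0.499
gripper_force: 0.0
time_s: 1.85
eef_pos: [0.5556, -0.2065, 0.2316]
ee_rot: [3.138, -0.152, -0.0]
wrist_force: [-0.8, -0.6, 0.5]
grip_width: 0.498
gripper_force: 0.0
[[309.70691629   0.         325.5382019 ]
 [  0.         309.70691629 199.12846171]
 [  0.           0.           1.        ]]
[ 286   85   18   75 1226] (array([ 620.9, -187.6]), array([11.8, 57.8]), 84.8) [0.13636308 0.1379644 ]
xyz [ 0.332 -0.11   0.158] rot [ 0.    -0.    -0.001] pos [ 0.5557 -0.2064  0.2316] t 1.9
```

View pics/w1.png

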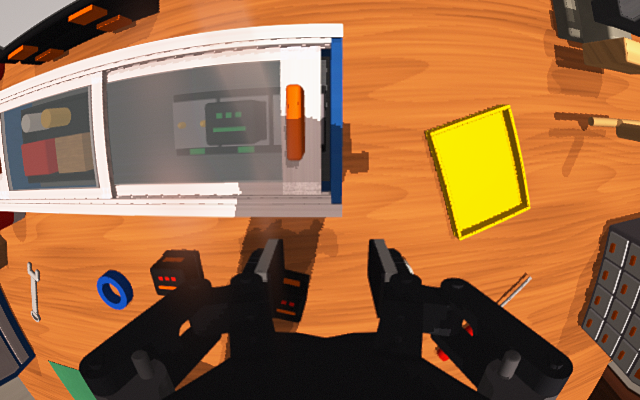

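The wrist view shows the right door's fin at (295,122), the charged pack at (232,120) under the clear door and the tray at (480,170). I'll grip the fin.

```bash
python3 -m handwheel '{"gripper":[0,0,0,0,0,0,0,-1,-1,-1],"xyz":[[0.316,-0.125,0.2],[0.316,-0.125,0.2],[0.316,-0.125,0.4],[0.316,-0.125,0.5],[0.316,-0.125,0.585],[0.316,-0.125,0.585],[0.316,-0.125,0.585],[0.316,-0.125,0.585],[0.316,-0.125,0.585],[0.316,-0.125,0.585]],"rot":[[0,0,0],[0,0,0],[0,0,0],[0,0,0],[0,0,0],[0,0,0],[0,0,0],[0,0,0],[0,0,0],[0,0,0]]}' 40
python3 -m handwheel '{"gripper":[-1,-1,-1,-1,-1,-1,-1,-1,-1,-1],"xyz":[[0,-0.05,0],[0,-0.15,0],[0,-0.25,0],[0,-0.35,0],[0,-0.45,0],[0,-0.55,0],[0,-0.65,0],[0,-0.75,0],[0,-0.85,0],[0,-0.9,0]],"rot":[[0,0,0],[0,0,0],[0,0,0],[0,0,0],[0,0,0],[0,0,0],[0,0,0],[0,0,0],[0,0,0],[0,0,0]]}'
```

```text
time_s: 3.15
eef_pos: [0.6226, -0.1864, 0.1155]
ee_rot: [3.137, -0.148, 0.003]
wrist_force: [-1.1, -0.3, 5.6]
grip_width: 0.131
gripper_force: 41.0
time_s: 4.4
eef_pos: [0.6374, -0.0297, 0.1155]
ee_rot: [-3.124, 0.084, -0.001]
wrist_force: [-5.3, -1.8, 8.4]
grip_width: 0.134
gripper_force: 52.7
```

```bash
python3 -m handwheel '{"gripper":[-1,-1,-1,-1],"xyz":[[0,-0.03,0],[0,-0.06,0],[0,-0.06,0],[0,-0.06,0]],"rot":[[0,0,0],[0,0,0],[0,0,0],[0,0,0]]}'
python3 -m handwheel '{"gripper":[-1,-1,-1,-1],"xyz":[[0,-0.02,0],[0,-0.04,0],[0,-0.04,0],[0,-0.04,0]],"rot":[[0,0,0],[0,0,0],[0,0,0],[0,0,0]]}'
```

```text
time_s: 4.9
eef_pos: [0.6381, -0.0229, 0.1155]
ee_rot: [-3.12, 0.071, -0.001]
wrist_force: [-3.0, 0.6, 5.7]
grip_width: 0.128
gripper_force: 56.8
time_s: 5.4
eef_pos: [0.6385, -0.0185, 0.1156]
ee_rot: [-3.118, 0.062, -0.001]
wrist_force: [-2.0, -1.4, 5.5]
grip_width: 0.138
gripper_force: 59.7
```

```bash
python3 - <<'E'
from h import *
s=st();print(s["qpos"].round(3),s["tau"].round(2),s["torque"].round(2));d=cam("wrist");cv2.imwrite("pics/w2.png",d["pixels"])
W=fworld(d);hsv=cv2.cvtColor(d["pixels"],cv2.COLOR_BGR2HSV);H,S,V=cv2.split(hsv);x,y,z=np.moveaxis(W,-1,0)
m=(H>3)&(H<18)&(S>170)&(z>.11)&(z<.15);k,L,q,ce=cv2.connectedComponentsWithStats(m.astype(np.uint8))
for i in range(1,k):
    if q[i,4]>60: print(q[i],rect(W[(L==i)]))
E
```

```text
[-0.04   0.361  0.007  1.217  0.023  3.142] [  2.06 -54.23  33.09  -0.79   1.01  -0.57] [-0.85  0.34 -1.31]
[  0 180  16  74 618] (array([662.6, 252.5]), array([ 6.4, 59.1]), 83.5)
[ 311  198   31  129 3167] (array([637.7, -17.7]), array([12.7, 59.9]), 84.6)
```

View pics/w2.png

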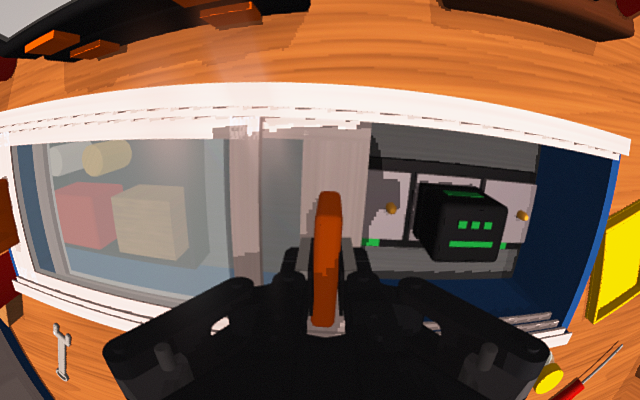

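The wrist view shows the door about 175 mm open, with the bay, the charged pack (460,225) and a peg (390,208) visible. Joint 6 has reached its limit, so I'll ease the yaw a little and push on.

```bash
python3 -m handwheel '{"gripper":[-1,-1,-1,-1,-1,-1,-1,-1],"xyz":[[0,0,0],[0,-0.02,0],[0,-0.05,0],[0,-0.08,0],[0,-0.11,0],[0,-0.13,0],[0,-0.15,0],[0,-0.15,0]],"rot":[[0,0,-0.02],[0,0,-0.03],[0,0,-0.03],[0,0,-0.04],[0,0,-0.04],[0,0,-0.04],[0,0,-0.04],[0,0,-0.04]]}'
```

```text
time_s: 6.45
eef_pos: [0.6405, 0.0071, 0.1157]
ee_rot: [-3.128, -0.06, -0.004]
wrist_force: [4.1, -20.2, 3.1]
grip_width: 0.132
gripper_force: 98.8
```

```bash
python3 -m handwheel '{"gripper":[-1,0.3,0.3,0.3,0.3,0.3,0.3,0.3,0.3,0.3],"xyz":[[0,0.02,0],[0,0.02,0],[0,0.02,0],[0,0.02,-0.3],[0,0.02,-0.67],[-0.3,0.3,-0.67],[-0.6,0.6,-0.67],[-0.6,0.6,-0.67],[-0.6,0.6,-0.67],[-0.6,0.6,-0.67]],"rot":[[0,0,0],[0,0,0],[0,0,0],[0,0,0],[0,0,0],[0,0,0],[0,0,0],[0,0,0],[0,0,0],[0,0,0]]}'
python3 - <<'E'
from h import *
d=cam("wrist");cv2.imwrite("pics/w3.png",d["pixels"]);np.savez("w3.npz",**d)
W=fworld(d);hsv=cv2.cvtColor(d["pixels"],cv2.COLOR_BGR2HSV);H,S,V=cv2.split(hsv);x,y,z=np.moveaxis(W,-1,0)
c=np.array([.6416,.0311]);A=np.array([[.9956,-.0941],[.0941,.9956]])
def cab(p): return (A@(np.asarray(p)[:2]-c)).round(4)
k,L,q,ce=cv2.connectedComponentsWithStats(((H>3)&(H<18)&(S>170)&(z>.11)&(z<.15)).astype(np.uint8))
for i in range(1,k):
    if q[i,4]>60: print("fin",q[i],rect(W[L==i]),cab(np.array(rect(W[L==i])[0])/1000))
P=(W[...,:2]-c)@A.T
bay=(abs(P[...,0])<.074)&(P[...,1]>-.25)&(P[...,1]<-.03)
m=bay&(z>.068)&(z<.085);print("pack top",m.sum(),rect(W[m]),cab(np.array(rect(W[m])[0])/1000),np.median(z[m]))
m=bay&(z>.022)&(z<.034)&(H>10)&(H<30)&(S>100);k,L,q,ce=cv2.connectedComponentsWithStats(m.astype(np.uint8))
for i in range(1,k):
    if q[i,4]>8: p=W[L==i].mean(0);print("peg",ce[i],q[i,4],p.round(4),cab(p))
m=bay&(z>.012)&(z<.022);print("plate",rect(W[m]),[P[m].min(0),P[m].max(0)])
for n,c0 in(("a",(.4423,.0095)),("b",(.4028,-.1407))):
    m=(np.hypot(x-c0[0],y-c0[1])<.07)&(z>.05)&(z<.066);print(n,m.sum(),rect(W[m]) if m.sum()>5 else 0)
m=(H>22)&(H<34)&(S>150)&(abs(x-.54)<.12)&(abs(y+.41)<.12)&(z>.015)&(z<.03);print("tray",rect(W[m]))
m=(z>.09)&(z<.112)&(x>.5)&(x<.77)&(y>-.3)&(y<.35);print("cab",rect(W[m]))
go(.62,-.15,.25,1.477)
E
```

```text
time_s: 7.7
eef_pos: [0.5247, -0.1153, 0.246]
ee_rot: [-3.116, -0.067, -0.001]
wrist_force: [0.8, 0.5, -0.0]
grip_width: 0.65
gripper_force: 0.0
fin [ 185   31   26   66 1136] (array([639. ,   6.6]), array([11.9, 57.7]), 86.1) [-0.0003 -0.0246]
fin [ 24  50  23  48 880] (array([663.2, 257.1]), array([15.9, 59.4]), 82.4) [2.00e-04 2.27e-01]
pack top 3985 (array([ 629. , -114.4]), array([207. , 143.1]), 84.6) [ 0.0011 -0.146 ] 0.07625053955671773
peg [269.35294118  77.76470588] 34 [ 0.6348 -0.0389  0.0281] [-0.0002 -0.0703]
peg [294.41176471  80.32352941] 34 [ 0.6319 -0.0684  0.0282] [-0.0003 -0.1   ]
peg [377.82352941  91.97058824] 34 [ 0.6229 -0.1648  0.028 ] [-0.0002 -0.1968]
peg [402.5483871   96.58064516] 31 [ 0.62   -0.1942  0.0278] [-0.0003 -0.2264]
plate (array([ 627.9, -113.4]), array([208.6, 147.3]), 84.8) [array([-0.07397814, -0.24947885]), array([ 0.07392035, -0.04102635])]
a 1329 (array([441.6,  12.7]), array([54.3, 44.5]), 88.3)
b 1383 (array([ 402.9, -136.3]), array([54.4, 44.3]), 70.7)
tray (array([ 539.3, -410.5]), array([149.4, 120.7]), 16.2)
cab (array([642.2,  33.9]), array([524.1, 173.4]), 84.6)
xyz [ 0.467  0.195 -0.025] rot [-0.01  -0.009 -0.717] pos [ 0.525  -0.115   0.2459] t 7.75
```

View pics/w3.png

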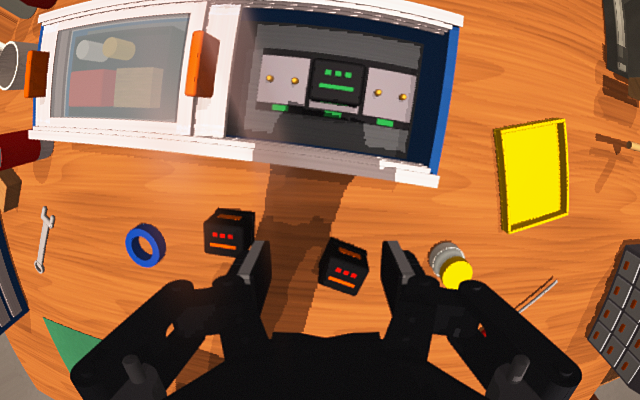

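The wrist view shows the charged pack on the middle base (335,80), empty bases on both sides with pegs at (269,78), (294,80), (378,92) and (402,97), the two flat packs at (230,235) and (343,265), and the tray at (530,175). Now I grasp the charged pack across its own x.

```bash
python3 -m handwheel '{"gripper":[0.5,0.5,0.5,0.5,0.5,0.5,0.5,0.5,0.5,0.5],"xyz":[[0.51,0.03,0],[0.51,0.03,0],[0.51,0.03,0],[0.51,0.03,0],[0.51,0.03,0],[0.51,0.03,0],[0.51,0.03,0],[0.51,0.03,0],[0.51,0.03,0],[0.51,0.03,0]],"rot":[[-0.01,-0.009,-0.717],[-0.01,-0.009,-0.717],[-0.01,-0.009,-0.717],[-0.01,-0.009,-0.717],[-0.01,-0.009,-0.717],[-0.01,-0.009,-0.717],[-0.01,-0.009,-0.717],[-0.01,-0.009,-0.717],[-0.01,-0.009,-0.717],[-0.01,-0.009,-0.717]]}' 50
python3 -c "
from h import *
go(.6274,-.1166,.046,1.477)"
```

```text
time_s: 9.0
eef_pos: [0.6272, -0.117, 0.2458]
ee_rot: [2.325, 2.112, 0.001]
wrist_force: [0.8, 0.1, 0.5]
grip_width: 0.75
gripper_force: 0.0
xyz [0.002 0.001 0.999] rot [ 0.    -0.    -0.001] pos [ 0.6272 -0.117   0.2458] t 9.0
```

```bash
python3 -m handwheel '{"gripper":[0.5,0.5,0.5,0.5,0.5,0.5,0.5,-1,-1,-1],"xyz":[[0,0,0.3],[0,0,0.6],[0,0,0.8],[0,0,0.9],[0,0,1],[0,0,1],[0,0,1],[0,0,1],[0,0,1],[0,0,1]],"rot":[[0,0,0],[0,0,0],[0,0,0],[0,0,0],[0,0,0],[0,0,0],[0,0,0],[0,0,0],[0,0,0],[0,0,0]]}' 50
python3 -m handwheel '{"gripper":[-1,-1,-1,-1,-1,-1,-1,-1,-1],"xyz":[[0,0,0],[0,0,0],[0,0,-0.05],[0,0,-0.15],[0,0,-0.4],[0,0,-0.7],[0,0,-0.95],[0,0,-0.95],[0,0,-0.95]],"rot":[[0,0,0],[0,0,0],[0,0,0],[0,0,0],[0,0,0],[0,0,0],[0,0,0],[0,0,0],[0,0,0]]}'
python3 -c "
from h import *
go(.5393,-.4105,.08,1.477);go(.5393,-.4105,.08,1.85)"
```

```text
time_s: 10.25
eef_pos: [0.6277, -0.118, 0.0478]
ee_rot: [2.322, 2.111, 0.003]
wrist_force: [-0.4, -0.1, 6.4]
grip_width: 0.508
gripper_force: 53.7
time_s: 11.38
eef_pos: [0.6264, -0.1177, 0.2351]
ee_rot: [-2.324, -2.113, 0.0]
wrist_force: [-0.1, 0.4, -5.3]
grip_width: 0.504
gripper_force: 52.9
xyz [-1.498 -0.294  0.776] rot [-0.     0.    -0.001] pos [ 0.6264 -0.1177  0.2351] t 11.375
xyz [-1.498 -0.294  0.776] rot [-0.     0.    -0.187] pos [ 0.6264 -0.1177  0.2351] t 11.375
```

```bash
python3 -m handwheel '{"gripper":[-1,-1,-1,-1,-1,-1,-1],"xyz":[[-0.2,-0.06,0],[-0.4,-0.12,0],[-0.7,-0.2,0],[-1,-0.29,0],[-1,-0.29,0],[-1,-0.29,0],[-1,-0.29,0]],"rot":[[0,0,0],[0,0,0],[0,0,0],[0,0,0],[0,0,0],[0,0,0],[0,0,0]]}'
python3 -m handwheel '{"gripper":[-1,-1,-1,-1,-1,-1,-1],"xyz":[[-0.2,0,0],[-0.5,0,0.1],[-0.5,0,0.3],[-0.5,0,0.5],[-0.5,0,0.7],[-0.5,0,0.8],[-0.5,0,0.8]],"rot":[[0,0,0],[0,0,0],[0,0,0],[0,0,0],[0,0,0],[0,0,0],[0,0,0]]}'
python3 -c "
from h import *
go(.5393,-.4105,.036,1.477)"
```

```text
time_s: 12.25
eef_pos: [0.5502, -0.3101, 0.2352]
ee_rot: [-2.322, -2.115, -0.0]
wrist_force: [-0.4, 0.7, -2.9]
grip_width: 0.506
gripper_force: 52.7
time_s: 13.12
eef_pos: [0.5404, -0.4087, 0.0739]
ee_rot: [-2.32, -2.114, 0.0]
wrist_force: [-0.4, -1.0, -3.0]
grip_width: 0.509
gripper_force: 52.5
xyz [-0.01  -0.004  0.19 ] rot [-0.001 -0.001  0.   ] pos [ 0.5404 -0.4087  0.0739] t 13.125
```

```bash
python3 -m handwheel '{"gripper":[-1,-1,-1,-1,-1,0.4,0.4,0.4],"xyz":[[-0.01,0,0.08],[-0.01,0,0.14],[-0.01,0,0.18],[-0.01,0,0.195],[-0.01,0,0.195],[-0.01,0,0.195],[-0.01,0,0.195],[-0.01,0,0.195]],"rot":[[0,0,0],[0,0,0],[0,0,0],[0,0,0],[0,0,0],[0,0,0],[0,0,0],[0,0,0]]}'
python3 -m handwheel '{"gripper":[0.4,0.4,0.4,0.4,0.4,0.4,0.4,0.4,0.4],"xyz":[[0,0,-0.1],[0,0,-0.4],[0,0,-0.7],[0,0,-0.9],[0.2,-0.3,-0.9],[0.5,-0.6,-0.9],[0.75,-0.8,-0.9],[0.75,-0.8,-0.9],[0.75,-0.8,-0.9]],"rot":[[0,0,0],[0,0,0],[0,0,0],[0,0,0],[0,0,0],[0,0,0],[0,0,0],[0,0,0],[0,0,0]]}'
cat > packs.py <<'E'
from h import *
import sys
d=cam("wrist");cv2.imwrite("pics/"+sys.argv[1],d["pixels"])
W=fworld(d);H,S,V=cv2.split(cv2.cvtColor(d["pixels"],cv2.COLOR_BGR2HSV));x,y,z=np.moveaxis(W,-1,0)
m=(V<90)&(z>.053)&(z<.063)&(x>.25)&(x<.52)&(y>-.35)&(y<.25)
m|=(H<20)&(S>150)&(z>.053)&(z<.063)&(x>.25)&(x<.52)&(y>-.35)&(y<.25)
k,L,q,ce=cv2.connectedComponentsWithStats(m.astype(np.uint8))
for i in range(1,k):
    if q[i,4]>150: print("pack",ce[i].round(),q[i,4],rect(W[L==i]),np.median(z[L==i]))
m=(abs(x-.54)<.07)&(abs(y+.41)<.07)&(z>.055)&(z<.075);print("charged top",m.sum(),rect(W[m]) if m.sum()>20 else 0,np.median(z[m]))
E
python3 packs.py w4.png; python3 -c "
from h import *
go(.4029,-.1363,.2,1.234)"
```

```text
time_s: 14.12
eef_pos: [0.5409, -0.4132, 0.038]
ee_rot: [2.323, 2.112, 0.001]
wrist_force: [-0.1, -0.7, -0.7]
grip_width: 0.703
gripper_force: 0.0
time_s: 15.25
eef_pos: [0.3943, -0.247, 0.2183]
ee_rot: [2.321, 2.113, 0.002]
wrist_force: [0.3, 0.7, -0.7]
grip_width: 0.7
gripper_force: 0.0
pack [322.  73.] 2372 (array([ 401.8, -136.4]), array([54.6, 44.8]), 69.6) 0.057686850097352305
charged top 118 (array([ 541.8, -387.2]), array([ 6.6, 29.7]), 81.5) 0.06018682319966606
xyz [ 0.56  -0.015  0.089] rot [0.002 0.001 0.121] pos [ 0.3953 -0.2481  0.2181] t 15.3
```

```bash
python3 -m handwheel '{"gripper":[0.5,0.5,0.5,0.5,0.5],"xyz":[[0.3,-0.01,0],[0.56,-0.015,0.1],[0.56,-0.015,0.2],[0.56,-0.015,0.2],[0.56,-0.015,0.2]],"rot":[[0,0,0.05],[0,0,0.1],[0,0,0.125],[0,0,0.125],[0,0,0.125]]}' 50
python3 -c "
from h import *
go(.402,-.1364,.029,1.225)"
```

```text
time_s: 15.92
eef_pos: [0.4038, -0.1375, 0.1776]
ee_rot: [2.569, 1.806, 0.001]
wrist_force: [-0.3, -0.4, 0.3]
grip_width: 0.749
gripper_force: 0.0
xyz [ 0.002 -0.011  0.743] rot [0.001 0.    0.   ] pos [ 0.4038 -0.1375  0.1776] t 15.925
```

```bash
python3 -m handwheel '{"gripper":[0.5,0.5,0.5,0.5,0.5,-1,-1,-1],"xyz":[[0,-0.01,0.25],[0,-0.01,0.5],[0,-0.01,0.68],[0,-0.01,0.743],[0,-0.01,0.743],[0,-0.01,0.743],[0,-0.01,0.743],[0,-0.01,0.743]],"rot":[[0,0,0],[0,0,0],[0,0,0],[0,0,0],[0,0,0],[0,0,0],[0,0,0],[0,0,0]]}' 50
python3 -m handwheel '{"gripper":[-1,-1,-1,-1,-1,-1,-1,-1],"xyz":[[0,0,0],[0,0,-0.1],[0,0,-0.3],[0,0,-0.6],[0,0,-0.9],[0,0,-0.98],[0,0,-0.98],[0,0,-0.98]],"rot":[[0,0,0],[0,0,0],[0,0,0],[0,0,0],[0,0,0],[0,0,0],[0,0,0],[0,0,0]]}'
python3 -c "
from h import *
go(.6215,-.1795,.22,1.477)"
```

```text
time_s: 16.92
eef_pos: [0.4026, -0.1366, 0.0303]
ee_rot: [2.567, 1.805, 0.004]
wrist_force: [-1.4, -0.2, 5.9]
grip_width: 0.506
gripper_force: 52.5
time_s: 17.92
eef_pos: [0.4002, -0.1356, 0.2224]
ee_rot: [-2.568, -1.806, 0.002]
wrist_force: [0.8, -0.2, -4.3]
grip_width: 0.505
gripper_force: 52.6
xyz [0.168 1.116 0.01 ] rot [-0.001 -0.    -0.126] pos [ 0.4002 -0.1356  0.2224] t 17.925
```

```bash
python3 -m handwheel '{"gripper":[-1,-1,-1,-1,-1,-1,-1],"xyz":[[0.02,0.15,0],[0.05,0.4,0],[0.1,0.7,0],[0.15,0.98,0],[0.15,0.98,0],[0.15,0.98,0],[0.15,0.98,0]],"rot":[[0,0,-0.05],[0,0,-0.1],[0,0,-0.126],[0,0,-0.126],[0,0,-0.126],[0,0,-0.126],[0,0,-0.126]]}'
python3 -c "
from h import *
go(.6215,-.1795,.07,1.477)"
```

```text
time_s: 18.8
eef_pos: [0.5944, -0.1738, 0.2245]
ee_rot: [2.322, 2.115, 0.0]
wrist_force: [-0.1, -0.6, -3.5]
grip_width: 0.505
gripper_force: 53.2
xyz [-0.016  0.137  0.772] rot [0. 0. 0.] pos [ 0.5944 -0.1738  0.2245] t 18.8
```

```bash
python3 -m handwheel '{"gripper":[-1,-1,-1,-1,-1,-1,-1,-1],"xyz":[[-0.01,0.08,0],[-0.016,0.137,0],[-0.016,0.137,0.2],[-0.016,0.137,0.45],[-0.016,0.137,0.65],[-0.016,0.137,0.75],[-0.016,0.137,0.75],[-0.016,0.137,0.75]],"rot":[[0,0,0],[0,0,0],[0,0,0],[0,0,0],[0,0,0],[0,0,0],[0,0,0],[0,0,0]]}'
python3 -c "
from h import *
go(.6215,-.1795,.0475,1.477)"
```

```text
time_s: 19.8
eef_pos: [0.6234, -0.18, 0.0763]
ee_rot: [2.32, 2.114, 0.003]
wrist_force: [-0.1, -0.4, -3.0]
grip_width: 0.505
gripper_force: 53.3
xyz [ 0.002 -0.01   0.144] rot [0.002 0.    0.   ] pos [ 0.6234 -0.18    0.0763] t 19.8
```

```bash
python3 -m handwheel '{"gripper":[-1,-1,-1,-1,-1,-1,-1,-1],"xyz":[[0,-0.008,0],[0,-0.008,0.03],[0,-0.008,0.06],[0,-0.008,0.09],[0,-0.008,0.12],[0,-0.008,0.143],[0,-0.008,0.143],[0,-0.008,0.143]],"rot":[[0,0,0],[0,0,0],[0,0,0],[0,0,0],[0,0,0],[0,0,0],[0,0,0],[0,0,0]]}'
```

```text
time_s: 20.8
eef_pos: [0.621, -0.1796, 0.0483]
ee_rot: [2.321, 2.114, 0.002]
wrist_force: [-6.5, 2.4, 11.7]
grip_width: 0.504
gripper_force: 55.3
```

```bash
python3 -m handwheel '{"gripper":[0.4,0.4,0.4,0.4,0.4,0.4,0.4,0.4],"xyz":[[0,0,0],[0,0,0],[0,0,0],[0,0,-0.2],[0,0,-0.5],[0,0,-0.8],[0,0,-0.95],[0,0,-0.95]],"rot":[[0,0,0],[0,0,0],[0,0,0],[0,0,0],[0,0,0],[0,0,0],[0,0,0],[0,0,0]]}'
python3 -m handwheel '{"gripper":[0.4,0.4,0.4,0.4,0.4,0.4,0.4],"xyz":[[0,-0.2,0],[0.1,-0.5,0],[0.2,-0.8,0],[0.3,-0.98,0],[0.3,-0.98,0],[0.3,-0.98,0],[0.3,-0.98,0]],"rot":[[0,0,0],[0,0,0],[0,0,0],[0,0,0],[0,0,0],[0,0,0],[0,0,0]]}'
cat >> packs.py <<'E'
c=np.array([.6416,.0311]);A=np.array([[.9956,-.0941],[.0941,.9956]]);P=(W[...,:2]-c)@A.T
m=(abs(P[...,0])<.06)&(P[...,1]>-.245)&(P[...,1]<-.05)&(z>.068)&(z<.1)&(V<110)
k,L,q,ce=cv2.connectedComponentsWithStats(m.astype(np.uint8))
for i in range(1,k):
    if q[i,4]>80: print("seated",ce[i].round(),q[i,4],rect(W[L==i]),np.median(z[L==i]))
E
python3 packs.py w5.png; python3 -c "
from h import *
go(.4416,.0127,.18,1.54)"
```

```text
time_s: 21.8
eef_pos: [0.6224, -0.18, 0.2392]
ee_rot: [2.318, 2.112, 0.006]
wrist_force: [-0.7, -0.7, -0.6]
grip_width: 0.697
gripper_force: 0.0
time_s: 22.68
eef_pos: [0.4322, -0.102, 0.235]
ee_rot: [2.322, 2.115, -0.0]
wrist_force: [-0.5, 0.5, 0.2]
grip_width: 0.701
gripper_force: 0.0
pack [323.  70.] 2132 (array([440.7,  13.2]), array([54.3, 43.8]), 85.9) 0.0576606360982965
charged top 7 0 0.05760454328391196
seated [489. 233.] 1185 (array([ 621. , -179.2]), array([53.5, 44.7]), 84.6) 0.07529620903934947
xyz [ 0.576 -0.007  0.276] rot [ 0.     0.    -0.031] pos [ 0.4322 -0.1021  0.2351] t 22.725
```

View pics/w5.png

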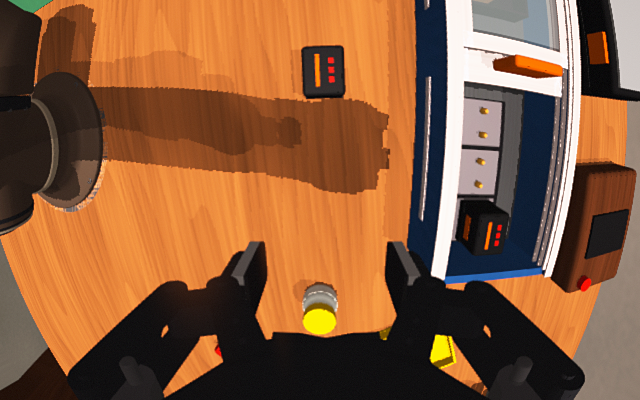

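The wrist view shows the first flat pack seated (485,230; top at 75 mm, as expected) and the second on the bench at (323,70).

```bash
python3 -m handwheel '{"gripper":[0.5,0.5,0.5,0.5,0.5,0.5],"xyz":[[0.3,0,0],[0.577,-0.012,0.1],[0.577,-0.012,0.27],[0.577,-0.012,0.27],[0.577,-0.012,0.27],[0.577,-0.012,0.27]],"rot":[[0,0,-0.012],[0,0,-0.012],[0,0,-0.012],[0,0,-0.012],[0,0,-0.012],[0,0,-0.012]]}' 50
python3 -c "
from h import *
go(.4407,.0132,.029,1.5)"
```

```text
time_s: 23.48
eef_pos: [0.4408, 0.0128, 0.1831]
ee_rot: [2.297, 2.14, 0.003]
wrist_force: [-0.2, 0.0, 0.1]
grip_width: 0.747
gripper_force: 0.0
xyz [ 0.002 -0.003  0.771] rot [0.002 0.    0.   ] pos [0.4408 0.0128 0.1831] t 23.475
```

```bash
python3 -m handwheel '{"gripper":[0.5,0.5,0.5,0.5,0.5,0.5,-1,-1,-1],"xyz":[[0,0,0.25],[0,0,0.5],[0,0,0.68],[0,0,0.768],[0,0,0.768],[0,0,0.768],[0,0,0.768],[0,0,0.768],[0,0,0.768]],"rot":[[0,0,0],[0,0,0],[0,0,0],[0,0,0],[0,0,0],[0,0,0],[0,0,0],[0,0,0],[0,0,0]]}' 50
python3 -m handwheel '{"gripper":[-1,-1,-1,-1,-1,-1,-1,-1],"xyz":[[0,0,0],[0,0,-0.1],[0,0,-0.3],[0,0,-0.6],[0,0,-0.9],[0,0,-0.98],[0,0,-0.98],[0,0,-0.98]],"rot":[[0,0,0],[0,0,0],[0,0,0],[0,0,0],[0,0,0],[0,0,0],[0,0,0],[0,0,0]]}'
python3 -c "
from h import *
go(.6274,-.1166,.22,1.477)"
```

```text
time_s: 24.6
eef_pos: [0.4412, 0.0133, 0.0297]
ee_rot: [2.295, 2.141, 0.004]
wrist_force: [0.2, -1.4, 5.8]
grip_width: 0.505
gripper_force: 52.4
time_s: 25.6
eef_pos: [0.4388, 0.0135, 0.222]
ee_rot: [-2.296, -2.143, 0.003]
wrist_force: [-0.4, -0.5, -4.0]
grip_width: 0.505
gripper_force: 52.2
xyz [-0.584  0.986  0.008] rot [-0.001  0.     0.012] pos [0.4388 0.0135 0.222 ] t 25.6
```

```bash
python3 -m handwheel '{"gripper":[-1,-1,-1,-1,-1,-1,-1,-1],"xyz":[[-0.1,0.15,0],[-0.25,0.4,0],[-0.4,0.7,0],[-0.584,0.986,0],[-0.584,0.986,0],[-0.584,0.986,0],[-0.584,0.986,0],[-0.584,0.986,0]],"rot":[[0,0,0.012],[0,0,0.012],[0,0,0.012],[0,0,0.012],[0,0,0.012],[0,0,0.012],[0,0,0.012],[0,0,0.012]]}'
python3 -c "
from h import *
go(.6274,-.1166,.07,1.477)"
```

```text
time_s: 26.6
eef_pos: [0.6276, -0.1157, 0.2253]
ee_rot: [2.32, 2.116, 0.002]
wrist_force: [-0.7, 0.9, -2.9]
grip_width: 0.507
gripper_force: 52.7
xyz [-0.004 -0.002  0.776] rot [0.001 0.    0.001] pos [ 0.6276 -0.1157  0.2253] t 26.6
```

```bash
python3 -m handwheel '{"gripper":[-1,-1,-1,-1,-1,-1],"xyz":[[-0.004,0,0.2],[-0.004,0,0.45],[-0.004,0,0.65],[-0.004,0,0.75],[-0.004,0,0.75],[-0.004,0,0.75]],"rot":[[0,0,0],[0,0,0],[0,0,0],[0,0,0],[0,0,0],[0,0,0]]}'
python3 -c "
from h import *
go(.6274,-.1166,.0475,1.477)"
```

```text
time_s: 27.35
eef_pos: [0.6291, -0.1173, 0.0763]
ee_rot: [2.32, 2.114, 0.003]
wrist_force: [0.6, 0.8, -2.3]
grip_width: 0.507
gripper_force: 52.7
xyz [ 0.003 -0.009  0.144] rot [0.002 0.    0.001] pos [ 0.6291 -0.1173  0.0763] t 27.35
```

```bash
python3 -m handwheel '{"gripper":[-1,-1,-1,-1,-1,-1,-1,-1],"xyz":[[0,-0.008,0],[0,-0.008,0.03],[0,-0.008,0.06],[0,-0.008,0.09],[0,-0.008,0.12],[0,-0.008,0.145],[0,-0.008,0.145],[0,-0.008,0.145]],"rot":[[0,0,0],[0,0,0],[0,0,0],[0,0,0],[0,0,0],[0,0,0],[0,0,0],[0,0,0]]}'
python3 -m handwheel '{"gripper":[0.4,0.4,0.4,0.4,0.4,0.4,0.4,0.4],"xyz":[[0,0,0],[0,0,0],[0,0,0],[0,0,-0.2],[0,0,-0.5],[0,0,-0.8],[0,0,-0.95],[0,0,-0.95]],"rot":[[0,0,0],[0,0,0],[0,0,0],[0,0,0],[0,0,0],[0,0,0],[0,0,0],[0,0,0]]}'
python3 -m handwheel '{"gripper":[0,0,0,0,0,0,0,0,0,0],"xyz":[[0,0,0],[0,0,0],[0,0,0],[0,0,0],[0,0,0],[0,0,0],[0,0,0],[0,0,0],[0,0,0],[0,0,0]],"rot":[[0,0,-0.785],[0,0,-0.785],[0,0,-0.785],[0,0,-0.785],[0,0,-0.785],[0,0,-0.785],[0,0,-0.785],[0,0,-0.785],[0,0,-0.785],[0,0,-0.785]]}'
cat >> packs.py <<'E'
k,L,q,ce=cv2.connectedComponentsWithStats(((H>3)&(H<18)&(S>170)&(z>.115)&(z<.15)).astype(np.uint8))
for i in range(1,k):
    if q[i,4]>60: r=rect(W[L==i]);print("fin",ce[i].round(),q[i,4],r,((np.array(r[0])/1000-c)@A.T).round(4))
E
python3 packs.py w6.png; python3 -c "
from h import *
go(.6395,.0066,.2,3.048)"
```

```text
time_s: 28.35
eef_pos: [0.6268, -0.1174, 0.0477]
ee_rot: [2.321, 2.114, 0.002]
wrist_force: [-7.7, 1.4, 12.2]
grip_width: 0.506
gripper_force: 54.6
time_s: 29.35
eef_pos: [0.6282, -0.1175, 0.2385]
ee_rot: [2.318, 2.112, 0.006]
wrist_force: [-0.3, 0.5, -0.3]
grip_width: 0.701
gripper_force: 0.0
time_s: 30.6
eef_pos: [0.6264, -0.1172, 0.2336]
ee_rot: [-0.149, -3.137, -0.0]
wrist_force: [-0.1, -0.3, 0.3]
grip_width: 0.503
gripper_force: 0.0
charged top 1022 (array([ 540.9, -411.3]), array([55.6, 44.1]), 85.0) 0.061970726060207704
seated [325. 182.] 2092 (array([ 626.6, -117.3]), array([53.9, 44.1]), 85.0) 0.0755617950445032
seated [264. 183.] 1908 (array([ 621. , -180.2]), array([54.3, 43.3]), 83.7) 0.07540766381583291
fin [463. 197.] 1315 (array([638.5,   6.4]), array([12. , 59.2]), 84.1) [-0.0008 -0.0249]
fin [624. 198.] 764 (array([662.7, 257.3]), array([15.2, 60. ]), 84.1) [-0.0003  0.2272]
xyz [-0.006  0.622  0.17 ] rot [-0.    -0.001 -0.001] pos [ 0.6264 -0.1172  0.2339] t 30.65
```

View pics/w6.png

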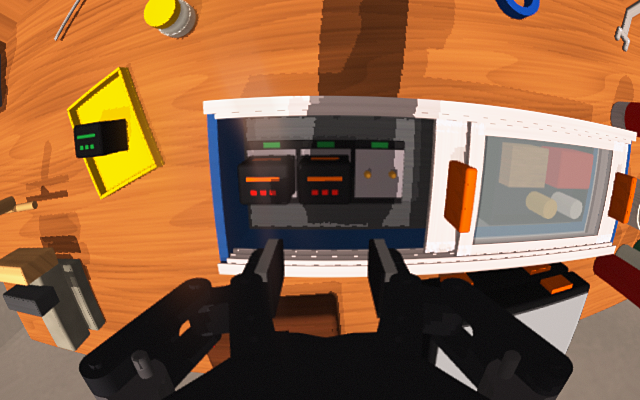

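The wrist view shows both flat packs seated (268,180 and 325,178), the charged pack upright in the tray (100,138) and the fin at (460,195). Now I close the right door.

```bash
python3 -m handwheel '{"gripper":[0,0,0,0,0,0,0,0],"xyz":[[0,0.3,0],[-0.002,0.62,0],[-0.002,0.62,0],[-0.002,0.62,0.2],[-0.002,0.62,0.4],[-0.002,0.62,0.595],[-0.002,0.62,0.595],[-0.002,0.62,0.595]],"rot":[[0,0,0],[0,0,0],[0,0,0],[0,0,0],[0,0,0],[0,0,0],[0,0,0],[0,0,0]]}' 40
python3 -m handwheel '{"gripper":[-1,-1,-1,-1,-1],"xyz":[[0,0,0],[0,0,0],[0,0,0],[0,0,0],[0,-0.05,0]],"rot":[[0,0,0],[0,0,0],[0,0,0],[0,0,0],[0,0,0]]}'
python3 -m handwheel '{"gripper":[-1,-1,-1,-1,-1,-1,-1,-1,-1,-1],"xyz":[[0,-0.1,0],[0,-0.2,0],[0,-0.3,0],[0,-0.4,0],[0,-0.5,0],[0,-0.6,0],[0,-0.7,0],[0,-0.8,0],[0,-0.87,0],[0,-0.9,0]],"rot":[[0,0,0],[0,0,0],[0,0,0],[0,0,0],[0,0,0],[0,0,0],[0,0,0],[0,0,0],[0,0,0],[0,0,0]]}'
```

```text
time_s: 31.65
eef_pos: [0.6395, 0.0056, 0.1178]
ee_rot: [0.149, 3.136, -0.001]
wrist_force: [-0.1, 1.1, 0.8]
grip_width: 0.502
gripper_force: 0.0
time_s: 32.28
eef_pos: [0.6392, -0.0029, 0.1184]
ee_rot: [0.145, 3.134, 0.002]
wrist_force: [0.6, 3.1, 6.1]
grip_width: 0.126
gripper_force: 40.8
time_s: 33.52
eef_pos: [0.622, -0.1836, 0.1185]
ee_rot: [0.148, 3.134, -0.0]
wrist_force: [-0.1, 2.8, 6.9]
grip_width: 0.13
gripper_force: 40.8
```

```bash
python3 -m handwheel '{"gripper":[-1,-1,-1,-1,-1],"xyz":[[0,-0.03,0],[0,-0.06,0],[0,-0.075,0],[0,-0.085,0],[0,-0.085,0]],"rot":[[0,0,0],[0,0,0],[0,0,0],[0,0,0],[0,0,0]]}'
```

```text
time_s: 34.15
eef_pos: [0.6207, -0.1974, 0.1184]
ee_rot: [0.144, 3.134, 0.007]
wrist_force: [0.6, 8.6, 6.6]
grip_width: 0.13
gripper_force: 41.0
```

```bash
python3 -m handwheel '{"gripper":[0.2,0.2,0.2,0.2,0.2,0.2,0.2,0.2,0.2,0.2],"xyz":[[0,0.01,0],[0,0.01,0],[0,0.01,0],[0,0.01,-0.2],[0,0.01,-0.5],[0,0.1,-0.65],[0,0.4,-0.65],[0,0.8,-0.65],[0,0.8,-0.65],[0,0.8,-0.65]],"rot":[[0,0,0],[0,0,0],[0,0,0],[0,0,0],[0,0,0],[0,0,0],[0,0,0],[0,0,0],[0,0,0],[0,0,0]]}'
python3 packs.py w7.png
python3 -c "
from h import *
go(.6627,.2573,.2,3.048)"
```

```text
time_s: 35.4
eef_pos: [0.6345, -0.04, 0.2463]
ee_rot: [0.144, 3.137, -0.001]
wrist_force: [-0.1, -1.1, -0.4]
grip_width: 0.597
gripper_force: 0.0
charged top 725 (array([ 541.3, -410.3]), array([55.2, 43.2]), 85.0) 0.06186068846514986
seated [270. 184.] 7608 (array([623.3, -97.2]), array([159. ,  99.4]), 84.7) 0.08968078728973089
fin [159. 195.] 604 (array([ 619.5, -195.6]), array([11.7, 57.9]), 84.9) [-0.0007 -0.2278]
fin [583. 194.] 895 (array([662.7, 258.3]), array([14.8, 59.3]), 83.9) [-0.0004  0.2282]
xyz [-0.002  1.499  0.23 ] rot [-0.001  0.     0.   ] pos [ 0.6344 -0.0411  0.2463] t 35.45
```

View pics/w7.png

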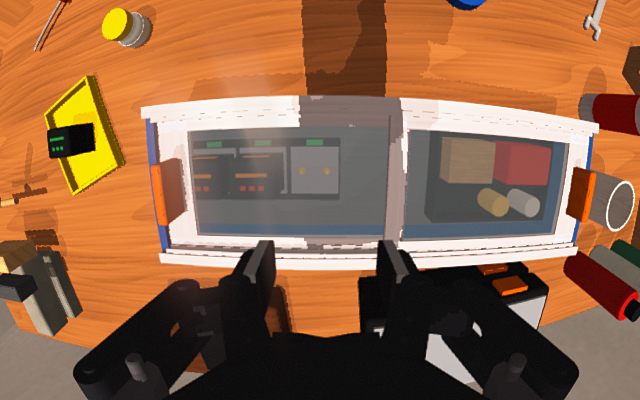

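Both doors look shut, fins at (165,195) and (583,194). The left door may be a few millimetres ajar, so I'll nudge it home.

```bash
python3 -m handwheel '{"gripper":[0,0,0,0,0,0,0],"xyz":[[0,0.3,0],[0,0.6,0],[0,0.9,0],[0,0.9,0],[0,0.9,0],[0,0.9,0],[0,0.9,0]],"rot":[[0,0,0],[0,0,0],[0,0,0],[0,0,0],[0,0,0],[0,0,0],[0,0,0]]}' 30
python3 -m handwheel '{"gripper":[0,0,0,0,0],"xyz":[[0,0.3,0],[0,0.59,0],[0,0.59,0.1],[0,0.59,0.2],[0,0.59,0.2]],"rot":[[0,0,0],[0,0,0],[0,0,0],[0,0,0],[0,0,0]]}'
python3 packs.py w8.png
python3 -c "
from h import *
go(.6627,.258,.116,3.048)"
```

```text
time_s: 36.33
eef_pos: [0.6514, 0.1368, 0.2467]
ee_rot: [0.151, 3.136, -0.001]
wrist_force: [-0.1, -0.8, 1.3]
grip_width: 0.501
gripper_force: 0.0
time_s: 36.95
eef_pos: [0.6617, 0.2551, 0.2047]
ee_rot: [-0.148, -3.136, 0.003]
wrist_force: [0.4, 0.5, 0.2]
grip_width: 0.504
gripper_force: 0.0
charged top 0 0 nan
seated [ 45. 190.] 4384 (array([628.3, -95.2]), array([153.9, 109. ]), 84.6) 0.08919636822276134
seated [  3. 201.] 140 (array([ 621.2, -191. ]), array([ 6.3, 55. ]), 84.9) 0.09565681772715731
fin [330. 208.] 1218 (array([662.5, 259.1]), array([10.7, 59.1]), 84.6) [-0.0006  0.229 ]
fin [625. 233.] 68 (array([731.6, 622. ]), array([18.4, 52.1]), 21.0) [0.034  0.5968]
fin [607. 280.] 158 (array([801.4, 600.9]), array([  4.7, 102.6]), 89.9) [0.1055 0.5823]
xyz [-0.001  0.015  0.451] rot [-0.     0.    -0.001] pos [0.6621 0.2552 0.2061] t 37.0
  return _methods._mean(a, axis=axis, dtype=dtype,
  ret = ret.dtype.type(ret / rcount)
```

```bash
python3 -m handwheel '{"gripper":[0,0,0,0,-1,-1,-1,-1],"xyz":[[0,0.018,0.2],[0,0.018,0.35],[0,0.018,0.44],[0,0.018,0.44],[0,0.018,0.44],[0,0.018,0.44],[0,0.018,0.44],[0,0.018,0.44]],"rot":[[0,0,0],[0,0,0],[0,0,0],[0,0,0],[0,0,0],[0,0,0],[0,0,0],[0,0,0]]}' 30
python3 -m handwheel '{"gripper":[-1,-1,-1,-1],"xyz":[[0,0.015,0],[0,0.03,0],[0,0.035,0],[0,0.035,0]],"rot":[[0,0,0],[0,0,0],[0,0,0],[0,0,0]]}'
```

```text
time_s: 38.0
eef_pos: [0.6637, 0.2596, 0.1205]
ee_rot: [0.147, 3.134, 0.001]
wrist_force: [-0.4, -1.1, 6.1]
grip_width: 0.13
gripper_force: 32.8
time_s: 38.5
eef_pos: [0.6639, 0.2608, 0.1205]
ee_rot: [0.152, 3.134, -0.015]
wrist_force: [-3.7, -19.4, 10.6]
grip_width: 0.13
gripper_force: 33.4
```

Only 1 mm of give and a 19 N stop force: the left door is shut. I'll release, retreat upward and verify.

```bash
python3 -m handwheel '{"gripper":[-1,0.2,0.2,0.2,0.2,0.2,0.2,0.2,0.2,0.2],"xyz":[[0,-0.03,0],[0,-0.03,0],[0,-0.03,0],[0,-0.03,-0.2],[0,-0.03,-0.5],[0,-0.3,-0.7],[0,-0.6,-0.7],[0,-0.95,-0.7],[0,-0.95,-0.7],[0,-0.95,-0.7]],"rot":[[0,0,0],[0,0,0],[0,0,0],[0,0,0],[0,0,0],[0,0,0],[0,0,0],[0,0,0],[0,0,0],[0,0,0]]}'
python3 packs.py w9.png 2>/dev/null; python3 -c "
from h import *
cv2.imwrite('pics/scene9.png',cam('scene')['pixels'])"
```

```text
time_s: 39.75
eef_pos: [0.6455, 0.0773, 0.2583]
ee_rot: [0.149, 3.137, 0.0]
wrist_force: [0.4, 0.4, 1.6]
grip_width: 0.601
gripper_force: 0.0
charged top 470 (array([ 541. , -409.8]), array([55.7, 43.4]), 84.6) 0.06146001409076149
seated [169. 180.] 4446 (array([627.6, -97.3]), array([158.2, 107.8]), 84.6) 0.08945443929674732
seated [105. 184.] 165 (array([ 620. , -190.7]), array([ 4.8, 56. ]), 83.6) 0.0962501526874876
fin [503. 190.] 1066 (array([662.6, 259.6]), array([13.5, 59.1]), 85.0) [-0.0006  0.2295]
fin [ 87. 191.] 886 (array([ 619.6, -195.4]), array([14.3, 59.5]), 85.0) [-0.0006 -0.2276]
```

View pics/scene9.png

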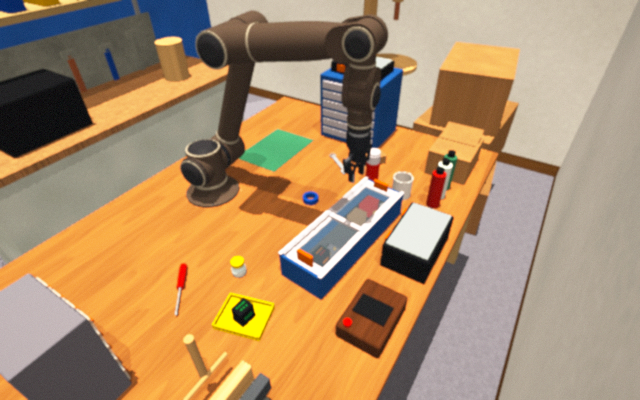

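View pics/w9.png

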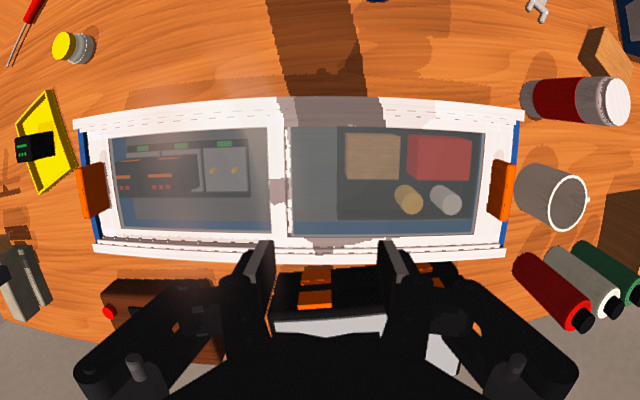

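Scene view: the bench is clear of flat packs, and the charged pack stands in the tray at (243,312). Wrist view: both doors are shut with their fins at the ends (92,190 and 502,190), and both flat packs are seated at (130,178) and (175,178).

```bash
python3 -c "
from rig import ctrl
print(ctrl.close_job())"
```

```text
the job is handed in; nothing more can be done
None
```

The job is handed in at about 40 s of the 210 s allowed: the charged pack stands in the yellow tray, both flat packs found on the bench are seated on bases of their own, and both doors are pushed shut to their stops; the hand-in gave no verdict.

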